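# Open the slab roller and pull the board back out

## Robot

A 7-joint arm with a two-finger parallel gripper is mounted at the origin on the work surface. World frame = base frame: x ahead of the robot, y to its left, z up, the work surface at z = 0. Lengths are in m, angles in rad, forces in N, time in s.
With the tool pointing down it reaches from about 0.4 to 0.85 m from the base axis. Payload 4.4 kg.
Tool frame: the origin (TCP) lies between the finger pads; the fingertips stand 17 mm ahead of it and the grasp point (between the pads) lies 2 mm behind it; z points along the fingers, x is the direction in which the jaws open and shut, and the axes are right-handed (so a half turn about z gives the same grasp; the last joint's range is limited). The gripper opens to 94 mm and grips with 3 to 60 N. Pads are 16 mm wide; open, the fingers measure 119 mm over their backs; the gripper's body (75 mm by 177 mm) begins 78 mm behind the grasp point.
Start: joints at [-1.21, 0.628, 0.038, 1.517, -0.027, 0.996, -0.02], TCP at [0.269, 0.592, 0.222] pointing down, gripper open.
Joint ranges: [-3.06, 3.06], [-0.37, 2.12], [-1.25, 1.32], [0.18, 2.47], [-1.1, 4.24], [0.23, 1.98], [-2.94, 2.94]. Speed limits (rad/s): [2.57, 2.57, 3.14, 3.14, 3.14, 3.14, 3.14].

## Interface

Orientations are given as a 3x3 rotation matrix whose columns are the frame's x, y, z axes.
In Python, from rig import arm gives the robot as it stands. The module is installed in compiled form; this text tells all that it offers.
- The arm moves only by the tool send_rows, never from a script. Its argument "rows" is a list of rows, each a list of 7 numbers: the turn, a rotation vector about the tool's x, y, z in rad, then the shift along the tool's x, y, z in cm, then the finger opening in cm, from 0 to 9.4. In form: [[wx, wy, wz, dx, dy, dz, claw], ...]. A call has 1 to 20 rows; each row shifts and turns the pose as measured when the row begins, along the tool's axes as they then stand; what a row does not reach is not made up. A row lasts 1/8 s, in which the tool goes at most 62.5 mm and 10.7 degrees, less where a joint would pass 70% of its speed; a pose out of reach is approached as far as the arm can. A call with a gripper value outside its range is refused whole. The fingers move at their own pace and stop on an object; the grip force is fixed at half the most. Time passes only in rows, so rows that do not move let the fingers close. It gives the time, the measured TCP pose, the force and the opening at its end, in the units of the state.
- arm.get_obs(): the state, without advancing time (a new reading comes with each control period).
- arm.get_image(name): name is "scene" or "top"; returns (picture, depth): 480x640x3 uint8, blue, green, red; 480x640 float32, m along the optical axis (not along the pixel's ray), 0 where there is no reading.
- arm.calibration(name): a dict with "fx", "fy", "cx", "cy" (pixels), "pose" (4x4, takes a point from camera to world coordinates). Camera axes: x right, y down, z forward; pixel columns grow to the right and rows downward; lengths in m; the calibration is good to about 2 mm. A picture is of the moment at which its call begins. calibration takes no time and is no camera call.
- arm.hand_in(): hands the job in, once; it reports no verdict.
The state is a dict: "t": time; "joint_pos": joint angles; "joint_velocities": joint speeds; "joint_efforts": joint torques, N m; "position": TCP position; "eef_rot": TCP orientation; "contact_force": force on the tool from outside, world axes, zero at the start; "wrist_torque": the same for the moment, N m; "opening": finger opening in m.
Only numpy, scipy, OpenCV 4.12 (cv2) and the standard library are available. Lean on these libraries where they do the work, as an engineer would, in place of code of your own. Each camera call takes 0.05 s, during which the arm holds its last target.

## Task

Raise the slab roller with its sprung selector: pull the black bar knob up, turn it clockwise and let it drop fully home in the middle notch, let go of it there, then take it again and bring it on to the last notch in the same way. With the roller raised, press down on top of the flat board and drag it back towards you until its end batten is wholly out in front of the roller; leave the board lying flat on the bed. Do not disturb the pottery and the paddle standing around.

Things in the scene. Friction and masses are not known exactly. Their poses are not given: they have to be found in the camera images.
- machine: Grey tabletop slab roller, fixed. Origin on the table top, under the middle of its roller; its +x away from the robot, +y left (turned by up to 0.28 rad), z up. Bed 390 (x -270 to +120) x 360 mm, top 20 mm above the table. Cheeks 80 x 80 mm at y = +-140, 110 mm high. Guide rails 6 mm high along x at y = +-92. Crank at the left cheek, 112 mm high, out to y = 250.
- knob_grip (a point): Middle of the selector's black grip bar, on its upright turning axis, on the right cheek; 152 mm above the table when home. Bar 58 mm long (this point's x), 16 mm wide (its y), from 21 mm below to 13 mm above this point; a disc of diameter 36 mm lies below. A steel cross-piece under it, 44 mm out along +x and 34 mm along -x, carries teeth that drop into the notched ring.
- roller_mid (a point): Middle of the axis of the steel roller, diameter 40 mm, that lies along the machine's y over the board, between the cheeks. Its underside is 14 mm above the bed with the selector in the first notch, 23 mm in the middle one, 32 mm in the last; the batten stands 26 mm above the bed.
- lift (a joint): How far the knob is pulled up, m: 0 = home in a notch, 0.015 = right out. A spring pulls it down, about 6 N at home, 11 N right out. The teeth sit 8 mm deep: the knob turns only when pulled up more than 8 mm (12 is good). Let go between notches, the teeth rest on top of the ring, at 0.008.
- turn (a joint): Turn of the knob, rad, growing clockwise as seen from above. Notches at 0 (start; arm at +1.2 rad from the machine's +x), 1.2 (middle; arm along the machine's +x) and 2.4 (last; arm at -1.2 rad). Stops at -0.1 and 2.5. A notch takes the teeth from about 0.07 rad either side. The roller rises 7.5 mm per rad.
- board_top (a point): A place to press: on the upper face of the flat plywood board, on its centre line, 70 mm from its near edge. The board lies loose on the bed between the rails, partly under the roller: 180 (x) x 170 x 8 mm, upper face 28 mm above the table, about 0.3 kg; board x and machine x agree within 0.05 rad. Waxed beneath, it slides easily (friction about 0.2); fingertips grip its top far better.
- batten (a point): Middle of the batten, a wooden bar 15 (x) x 170 (y) x 18 mm high across the board's far end, 102.5 mm beyond board_top; this point is 9 mm above the board's upper face. It starts 32 to 53 mm beyond the roller's axis, and passes under the roller only with the selector in the last notch.
- bowl: Terracotta bowl, 120 mm wide, 55 mm high, to the left. A bystander. Origin under its centre.
- cup: White cup, 72 mm wide, 85 mm high, to the right. A bystander. Origin under its centre.
- paddle: Wooden clay paddle lying flat to the right, about 250 mm long. A bystander.
Mind the look-alikes: they are no part of the job. Of the things shaped like the part that bears board_top, the wooden one is meant.

How it is judged:
By the outcome, as a careful person would: the job done as asked, in the order asked, and still so for the second after the job is handed in, with the robot touching nothing.
It also fails if it takes over 72 s, if anything falls off the work surface, if the arm or the gripper's body presses on something with over 40 N, if the wrist force passes 120 N, or if a joint passes its speed limit or range.

## Working session

There is one attempt and no reset: what is moved stays moved. The work goes in short steps, Python scripts to look and compute and a tool call to move; the robot and the scene stay as the last step left them, time stands still between calls to the robot, and variables do not carry over. Pictures are saved under pics/ and viewed, and the job is handed in when it is done.

Besides the shell and the picture viewer there is one more tool, called after "Call:" as name(argument=value, ...) on one line, values as JSON. send_rows: Moves the arm, as the interface text tells. Its arguments: {"type":"object","properties":{"rows":{"type":"array","items":{"type":"array","items":{"type":"number"}}}},"required":["rows"]}

```bash
mkdir -p pics
python3 - <<'E'
from rig import arm
import cv2,numpy as np
for n in ("scene","top"):
    p,d=arm.get_image(n); cv2.imwrite(f"pics/{n}0.png",p); np.savez(f"{n}0.npz",p=p,d=d)
    c=arm.calibration(n); print(n,c)
o=arm.get_obs(); print(o["t"],o["position"],o["eef_rot"],o["opening"],o["contact_force"])
E
```

```text
scene {'fx': 490.9996359110747, 'fy': 490.9996359110747, 'cx': 319.27994597017226, 'cy': 239.825796128235, 'pose': array([[ 0.81605102,  0.48905046, -0.30804282,  0.86184816],
       [ 0.57789203, -0.6810951 ,  0.44961124, -0.64025297],
       [ 0.01007613, -0.5449212 , -0.83842671,  1.33775479],
       [ 0.        ,  0.        ,  0.        ,  1.        ]])}
top {'fx': 483.8704921445445, 'fy': 483.8704921445445, 'cx': 318.20387106510424, 'cy': 241.53728183035963, 'pose': array([[ 0.01996373, -0.99704118,  0.07423161,  0.31888591],
       [-0.99979864, -0.01975768,  0.0035091 ,  0.01031352],
       [-0.00203207, -0.07428672, -0.99723485,  1.57010559],
       [ 0.        ,  0.        ,  0.        ,  1.        ]])}
0.1 [0.26881807 0.59119071 0.22163046] [[ 4.13967869e-01  9.10291226e-01 -6.98439783e-04]
 [ 9.10289887e-01 -4.13968458e-01 -1.56137180e-03]
 [-1.71043509e-03  1.05750855e-05 -9.99998537e-01]] 0.09408163180988723 [ 0.11086882  0.19240153 -0.72625735]
```

View pics/scene0.png

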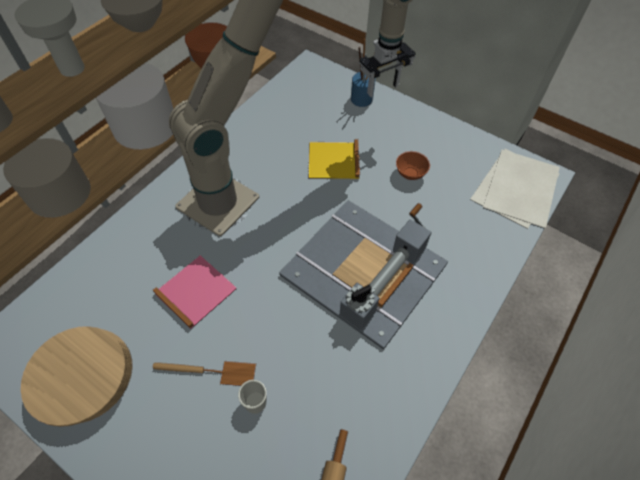

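View pics/top0.png

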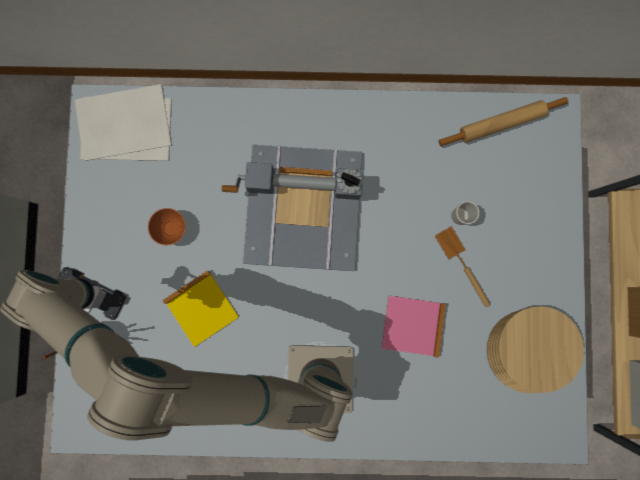

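The top view shows the machine at about (305,208), the knob at (350,180), the wooden board at (303,205), the roller at (305,182). I'll zoom in.

Run:
```python
import cv2,numpy as np
a=np.load("top0.npz")["p"][140:280,215:390]; cv2.imwrite("pics/topz.png",cv2.resize(a,None,fx=4.5,fy=4.2,interpolation=cv2.INTER_CUBIC)[:600,:800])
a=np.load("scene0.npz")["p"][195:350,275:455]; cv2.imwrite("pics/scz.png",cv2.resize(a,None,fx=4,fy=3.85,interpolation=cv2.INTER_CUBIC)[:600,:800])
a=np.load("top0.npz")["p"][160:205,325:385]; cv2.imwrite("pics/knz.png",cv2.resize(a,None,fx=12,fy=12,interpolation=cv2.INTER_CUBIC)[:600,:800])
```

```text
(no output)
```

View pics/topz.png

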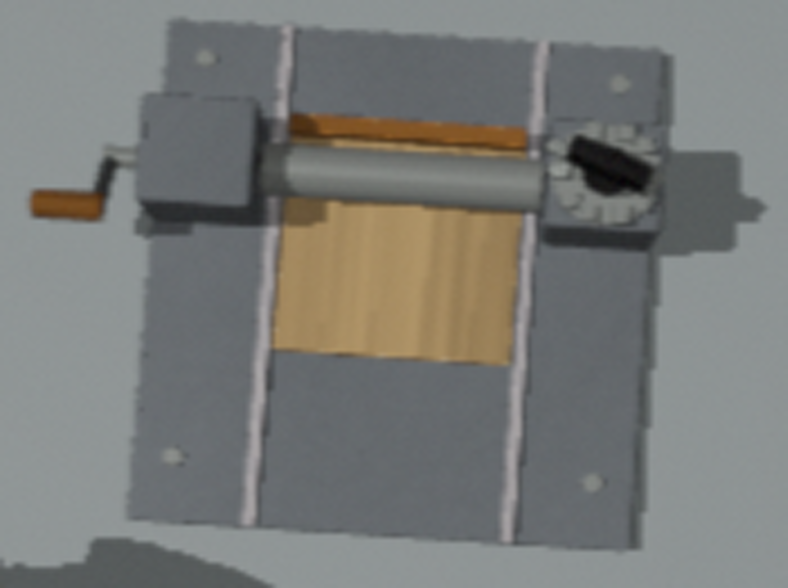

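View pics/scz.png

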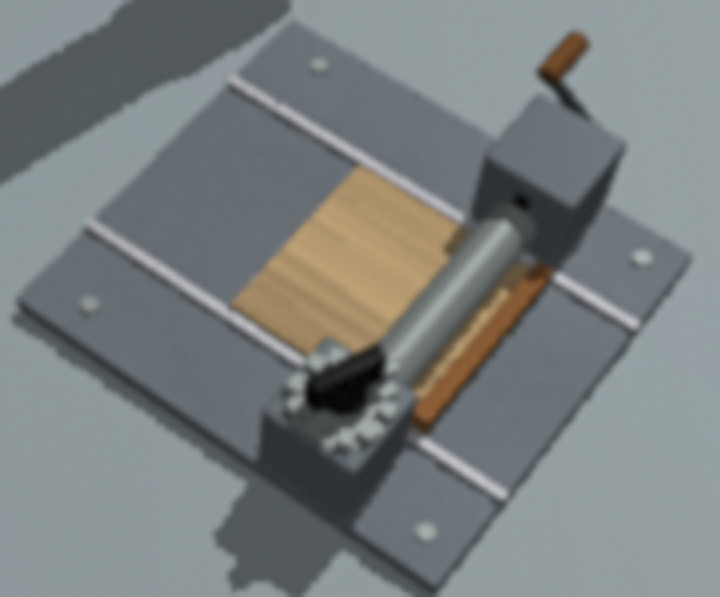

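View pics/knz.png

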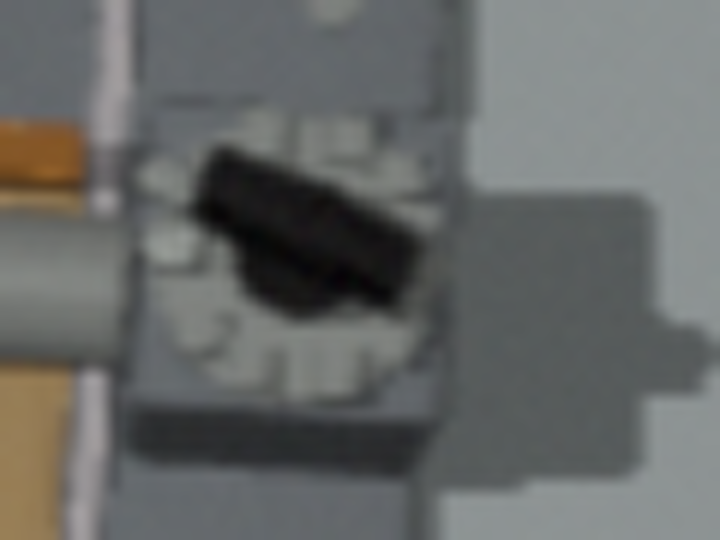

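```bash
cat > h.py <<'E'
import numpy as np,cv2
from rig import arm
def ray(n,u,v,z):
    c=arm.calibration(n);P=c["pose"]
    d=P[:3,:3]@np.array([(u-c["cx"])/c["fx"],(v-c["cy"])/c["fy"],1.]);o=P[:3,3]
    return o+d*(z-o[2])/d[2]
def cloud(n,d):
    c=arm.calibration(n);P=c["pose"];v,u=np.mgrid[:480,:640]
    q=np.stack([(u-c["cx"])/c["fx"]*d,(v-c["cy"])/c["fy"]*d,d],-1)
    return q@P[:3,:3].T+P[:3,3]
E
python3 - <<'E'
from h import *
z=lambda x,y:(x/4.5+215-.4,y/4.2+140-.4)
C=[ray("top",*z(*p),.02)[:2] for p in [(168,20),(662,50),(640,548),(128,518)]]
print(np.round(C,4))
C=np.array(C); ax=(C[0]+C[1]-C[2]-C[3]); print("yaw",np.arctan2(ax[1],ax[0])); ay=C[0]+C[3]-C[1]-C[2]; print(np.arctan2(-ay[0],ay[1]))
yaw=(np.arctan2(ax[1],ax[0])+np.arctan2(-ay[0],ay[1]))/2
R=np.array([[np.cos(yaw),-np.sin(yaw)],[np.sin(yaw),np.cos(yaw)]])
O=C.mean(0)+R@[.075,0]; print("O",O,yaw)
for n in("top","scene"):
    f=np.load(n+"0.npz");X=cloud(n,f["d"]);p=f["p"]
    Y=(X[...,:2]-O)@R
    m=(p.max(-1)<60)&(X[...,2]>.125)&(X[...,2]<.19)&(abs(Y[...,0])<.06)&(abs(Y[...,1]+.14)<.06)
    pts=X[m];print(n,m.sum(),pts[:,2].min(),pts[:,2].max())
    # top face: colour mask, cast on z=.165 
    t=pts[pts[:,2]>.160]
    q=np.ascontiguousarray(t[:,:2].astype(np.float32));r=cv2.minAreaRect(q);print(len(t),r, t.mean(0),((t[:,:2].mean(0)-O)@R))
    w,V=np.linalg.eigh(np.cov(t[:,:2].T));print("ang",np.arctan2(V[1,1],V[0,1]), "expect mod pi",yaw+1.2)
    # cheek tops
    m=(abs(X[...,2]-.11)<.006)&(abs(Y[...,0])<.07)&(abs(Y[...,1]-.14)<.07)
    q=X[m];r=cv2.minAreaRect(q[:,:2].astype(np.float32));print("Lcheek",r,((np.array(r[0])-O)@R))
    # batten & board
    hsv=cv2.cvtColor(p,cv2.COLOR_BGR2HSV)
    m=(hsv[...,1]>150)&(abs(X[...,2]-.046)<.008)&(abs(Y[...,0])<.09)&(abs(Y[...,1])<.1)
    q=X[m];print("batten",cv2.minAreaRect(q[:,:2].astype(np.float32)),((cv2.minAreaRect(q[:,:2].astype(np.float32))[0]-O)@R))
    m=(abs(X[...,2]-.028)<.008)&(hsv[...,1]>70)&(Y[...,0]<-.02)&(Y[...,0]>-.2)&(abs(Y[...,1])<.1)
    q=X[m];r=cv2.minAreaRect(q[:,:2].astype(np.float32));print("board near",r,(cv2.boxPoints(r)-O)@R)
E
```

```text
[[ 0.7478  0.2383]
 [ 0.7311 -0.12  ]
 [ 0.3452 -0.1095]
 [ 0.3608  0.2551]]
yaw -0.03534276982261293
-0.044669439430564215
O [0.62116228 0.06294194] -0.04000610462658857
top 161 0.1251875060309291 0.171180222499558
89 ((0.613396406173706, -0.07626908272504807), (0.055313508957624435, 0.017460305243730545), 63.98120880126953) [ 0.61296005 -0.07661095  0.16457855] [-0.00261418 -0.13976928]
ang 1.1357755017516005 expect mod pi 1.1599938953734115
Lcheek ((0.621905505657196, 0.21759608387947083), (0.10866679251194, 0.09336245059967041), 86.9251480102539) [-0.00544283  0.15456012]
batten ((0.658182680606842, 0.060692198574543), (0.1637333780527115, 0.015440032817423344), 86.85713958740234) [ 0.03708076 -0.0007673 ]
board near ((0.5445297956466675, 0.06856483966112137), (0.17131640017032623, 0.11491450667381287), 87.03995513916016) [[-0.13524785 -0.0824292 ]
 [-0.02034116 -0.08376867]
 [-0.01834427  0.0875361 ]
 [-0.13325096  0.08887556]]
scene 218 0.12525475564967548 0.17265135781233631
107 ((0.616115391254425, -0.07842397689819336), (0.055928513407707214, 0.015469583682715893), 65.51513671875) [ 0.61589422 -0.08012493  0.1654331 ] [ 0.00045817 -0.1431631 ]
ang 1.111103946575008 expect mod pi 1.1599938953734115
Lcheek ((0.6237965822219849, 0.2168617993593216), (0.11455343663692474, 0.09183653444051743), 89.72904205322266) [-0.0035239   0.15390206]
batten ((0.661614179611206, 0.05704669654369354), (0.16309843957424164, 0.012371099554002285), 87.28471374511719) [ 0.04065532 -0.00427264]
board near ((0.5414247512817383, 0.06628017127513885), (0.17068742215633392, 0.10755717754364014), 87.13436126708984) [[-0.13443733 -0.08465477]
 [-0.0268855  -0.08573126]
 [-0.02517715  0.08494761]
 [-0.13272898  0.0860241 ]]
```

Call:
send_rows(rows=[[0,0,0.16,0,0,-0.6,9.4],[0,0,0.16,0,0,-0.6,6],[0,0,0.16,0,0,-0.6,6],[0,0,0.16,0,0,-0.6,6],[0,0,0.16,0,0,-0.6,6],[0,0,0.16,0,0,-0.6,6],[0,0,0.16,0,0,-0.6,6],[0,0,0.16,0,0,-0.6,6],[0,0,0.16,0,0,0,6],[0,0,0.14,0,0,0,6],[0,0,0,0,0,0,6]])

```text
t: 1.48
position: [0.2665, 0.588, 0.2651]
eef_rot: [[0.884, -0.468, -0.006], [-0.468, -0.884, -0.013], [0.0, 0.014, -1.0]]
contact_force: [-0.1, -0.8, 0.9]
opening: 0.0599
```

```bash
cat > st.py <<'E'
from rig import arm
import numpy as np,sys
np.set_printoptions(precision=4,suppress=True)
o=arm.get_obs();R=o["eef_rot"];p=o["position"]
print("t",o["t"],"p",p,"ang",np.arctan2(R[1,0],R[0,0]),"z",R[:,2],"F",o["contact_force"],"T",o["wrist_torque"],"op",o["opening"]);print(o["joint_pos"])
if len(sys.argv)>3:
    d=R.T@(np.array([float(a) for a in sys.argv[1:4]])-p);print("tool d cm",d*100)
    # level correction rotvec in tool frame
    print("level", np.cross([0,0,1],R.T@np.array([0,0,-1.])))
E
python3 st.py 0.6145 -0.0775 0.27
```

```text
t 1.475 p [0.2665 0.588  0.2651] ang -0.4866917861545747 z [-0.0063 -0.0129 -0.9999] F [-0.0541 -0.7659  0.9319] T [-0.0694  0.1049  0.0484] op 0.05985858212015521
[-1.4671  0.6336  0.4929  1.4706 -0.3139  1.1311 -1.4038]
tool d cm [61.8845 42.5475  0.1471]
level [ 0.0143 -0.0005  0.    ]
```

Call:
send_rows(rows=[[0,0,0,2.5,1.7,0,4.5],[0,0,0,4,2.75,0,4.5],[0,0,0,4,2.75,0,4.5],[0,0,0,4,2.75,0,4.5],[0,0,0,4,2.75,0,4.5],[0,0,0,4,2.75,0,4.5],[0,0,0,4,2.75,0,4.5],[0,0,0,4,2.75,0,4.5],[0,0,0,4,2.75,0,4.5],[0,0,0,4,2.75,0,4.5],[0,0,0,4,2.75,0,4.5],[0,0,0,4,2.75,0,4.5],[0,0,0,4,2.75,0,4.5],[0,0,0,4,2.75,0,4.5],[0,0,0,4,2.75,0,4.5],[0,0,0,3,2,0,4.5],[0,0,0,0,0,0,4.5]])

```text
t: 3.6
position: [0.6394, -0.0824, 0.2673]
eef_rot: [[0.91, -0.414, -0.009], [-0.414, -0.91, -0.014], [-0.003, 0.016, -1.0]]
contact_force: [-0.3, -0.0, -0.3]
opening: 0.0453
```

```bash
python3 st.py 0.6145 -0.0775 0.20
```

```text
t 3.6 p [ 0.6394 -0.0824  0.2673] ang -0.42705905624256035 z [-0.0091 -0.0137 -0.9999] F [-0.3427 -0.0128 -0.2686] T [-0.0065  0.0389  0.0293] op 0.04532916746127472
[-0.2121  0.6289  0.508   1.4783 -0.306   1.1222 -0.0782]
tool d cm [-2.4497  0.4757  6.7404]
level [ 0.0163  0.0026 -0.    ]
```

Call:
send_rows(rows=[[0.016,0,-0.01,-2.45,0.45,0,4.5],[0,0,0,0,0,2.5,4.5],[0,0,0,0,0,2.5,4.5],[0,0,0,0,0,2,4.5],[0,0,0,0,0,0,4.5]])

```text
t: 4.22
position: [0.612, -0.069, 0.195]
eef_rot: [[0.921, -0.39, -0.005], [-0.39, -0.921, 0.007], [-0.008, -0.005, -1.0]]
contact_force: [0.4, 0.7, -0.3]
opening: 0.0449
```

```bash
python3 st.py 0.6145 -0.0775 0.154
python3 - <<'E'
from rig import arm
import cv2
p,d=arm.get_image("scene");cv2.imwrite("pics/s1.png",cv2.resize(p[210:350,290:430],None,fx=4,fy=4,interpolation=cv2.INTER_CUBIC))
E
```

```text
t 4.225 p [ 0.612 -0.069  0.195] ang -0.4008863396754983 z [-0.0053  0.0072 -1.    ] F [ 0.4236  0.7004 -0.2574] T [-0.0562  0.0992  0.0382] op 0.044896240202707834
[-0.2065  0.6525  0.4615  1.65   -0.3522  0.9289 -0.0126]
tool d cm [0.591  0.7043 4.0935]
level [-0.0046  0.0076  0.    ]
```

View pics/s1.png

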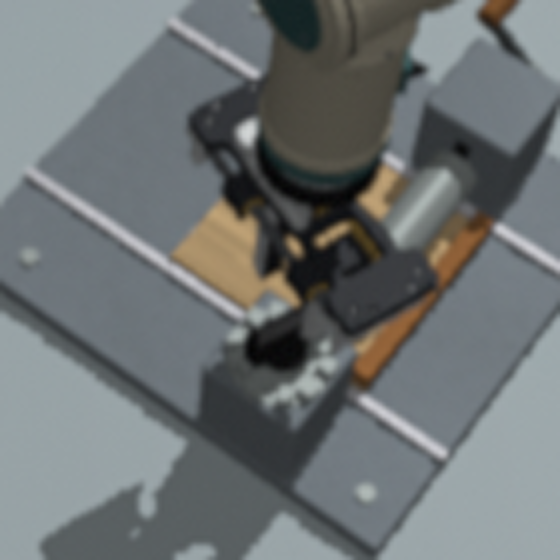

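The gripper hangs over the knob (black bar at about (275,340) in the crop), slightly offset; I'll correct and descend.

Call:
send_rows(rows=[[0,0.005,0.03,0.6,0.7,0,4.5],[0,0,0,0,0,0,4.5],[0,0,0,0,0,1.4,4.5],[0,0,0,0,0,1.4,4.5],[0,0,0,0,0,0.7,4.5],[0,0,0,0,0,0,4.5]])

```text
t: 5.03
position: [0.6168, -0.0781, 0.1604]
eef_rot: [[0.908, -0.418, 0.004], [-0.418, -0.908, 0.005], [0.002, -0.006, -1.0]]
contact_force: [-0.7, -0.2, -0.5]
opening: 0.0453
```

```bash
python3 st.py 0.6145 -0.0775 0.154
```

```text
t 5.025 p [ 0.6168 -0.0781  0.1604] ang -0.43136399837657774 z [ 0.0044  0.0049 -1.    ] F [-0.7043 -0.2266 -0.5464] T [-0.065   0.0837 -0.0503] op 0.045261884412080594
[-0.1837  0.6966  0.4476  1.6754 -0.3847  0.8542 -0.0033]
tool d cm [-0.237   0.0508  0.6413]
level [-0.0063 -0.0019  0.    ]
```

Call:
send_rows(rows=[[-0.006,0,0,-0.24,0.05,0.6,4.5],[0,0,0,0,0,0,4.5],[0,0,0,0,0,0,2],[0,0,0,0,0,0,1],[0,0,0,0,0,0,1],[0,0,0,0,0,0,1],[0,0,0,0,0,0,1]])

```text
t: 5.9
position: [0.6148, -0.0774, 0.1547]
eef_rot: [[0.909, -0.418, 0.003], [-0.418, -0.909, -0.001], [0.003, -0.0, -1.0]]
contact_force: [-0.2, -0.3, -0.8]
opening: 0.0158
```

```bash
python3 st.py 0.6145 -0.0775 0.154
```

```text
t 5.9 p [ 0.6148 -0.0774  0.1547] ang -0.43070872494543394 z [ 0.003  -0.0011 -1.    ] F [-0.2382 -0.2647 -0.8423] T [-0.0446  0.1022  0.1096] op 0.015833403755508464
[-0.1889  0.7016  0.4481  1.6856 -0.3844  0.8395 -0.0048]
tool d cm [-0.0248  0.0271  0.0742]
level [-0.0003 -0.0032  0.    ]
```

Gripped (15.8 mm). Now lift ~12 mm.

Call:
send_rows(rows=[[0,0,0,0,0,-0.6,1],[0,0,0,0,0,-0.6,1],[0,0,0,0,0,0,1]])

```text
t: 6.28
position: [0.6148, -0.0773, 0.1654]
eef_rot: [[0.909, -0.417, 0.002], [-0.417, -0.909, -0.002], [0.003, 0.001, -1.0]]
contact_force: [2.9, -0.4, -8.4]
opening: 0.0158
```

```bash
python3 st.py 0.6145 -0.0775 0.167
```

```text
t 6.275 p [ 0.6148 -0.0773  0.1654] ang -0.4305390102937738 z [ 0.0022 -0.0019 -1.    ] F [ 2.8927 -0.3824 -8.3848] T [-0.2564 -0.6029  0.0671] op 0.015814427710616863
[-0.1942  0.6894  0.456   1.6759 -0.3759  0.8618 -0.0122]
tool d cm [-0.0196  0.0284 -0.1562]
level [ 0.0008 -0.0028  0.    ]
```

Call:
send_rows(rows=[[0,0,0,0,0,-0.15,1],[0,0,0.1,0,0,-0.05,1],[0,0,0.15,0,0,-0.05,1],[0,0,0.15,0,0,-0.05,1],[0,0,0,0,0,0,1]])

```text
t: 6.9
position: [0.6147, -0.0773, 0.1669]
eef_rot: [[0.667, -0.745, 0.001], [-0.745, -0.667, -0.002], [0.003, 0.001, -1.0]]
contact_force: [2.3, -1.2, -10.4]
opening: 0.0154
```

```bash
python3 st.py 0.6145 -0.0775 0.167
```

```text
t 6.9 p [ 0.6147 -0.0773  0.1669] ang -0.8411897131914311 z [ 0.0013 -0.0024 -1.    ] F [  2.2627  -1.194  -10.3925] T [-0.3878 -0.6039  0.0151] op 0.015385469998646881
[-0.2597  0.7131  0.5736  1.6761 -0.4707  0.8922 -0.3379]
tool d cm [ 0.0032  0.0303 -0.0098]
level [ 0.0007 -0.0027  0.    ]
```

Call:
send_rows(rows=[[0,0,0.15,0,0,0,1],[0,0,0.15,0,0,0,1],[0,0,0.15,0,0,0,1],[0,0,0.15,0,0,0,1],[0,0,0.12,0,0,0,1],[0,0,0.06,0,0,0,1],[0,0,0,0,0,0,1]])

```text
t: 7.78
position: [0.6146, -0.0771, 0.1656]
eef_rot: [[-0.053, -0.999, 0.0], [-0.999, 0.053, -0.002], [0.002, -0.0, -1.0]]
contact_force: [3.1, -1.4, -9.8]
opening: 0.0159
```

```bash
python3 st.py 0.6145 -0.0775 0.154
```

```text
t 7.775 p [ 0.6146 -0.0771  0.1656] ang -1.6237241088997445 z [ 0.0003 -0.0017 -1.    ] F [ 3.1356 -1.4494 -9.7558] T [-0.4475 -0.5178 -0.0004] op 0.015892724526790983
[-0.3671  0.7785  0.7862  1.6796 -0.6484  0.9624 -0.9631]
tool d cm [0.0385 0.0103 1.1611]
level [-0.0004 -0.0017  0.    ]
```

Angle −1.624 (turn ≈1.19). Lower it home.

Call:
send_rows(rows=[[0,0,0.006,0,0,0.4,1],[0,0,0,0,0,0.4,1],[0,0,0,0,0,0.35,1],[0,0,0,0,0,0,1]])

```text
t: 8.28
position: [0.6147, -0.0772, 0.1548]
eef_rot: [[-0.055, -0.999, 0.001], [-0.999, 0.055, -0.0], [0.0, -0.001, -1.0]]
contact_force: [0.6, -1.1, -4.7]
opening: 0.0158
```

```bash
python3 st.py 0.6145 -0.0775 0.154
```

```text
t 8.275 p [ 0.6147 -0.0772  0.1548] ang -1.6253970990009137 z [ 0.0011 -0.0001 -1.    ] F [ 0.5802 -1.1223 -4.7342] T [-0.2887 -0.0281  0.0283] op 0.015769550570189732
[-0.3605  0.79    0.7754  1.689  -0.6619  0.9428 -0.9533]
tool d cm [0.0339 0.0174 0.0816]
level [-0.0011 -0.      0.    ]
```

Call:
send_rows(rows=[[0,0,0,0,0,0,4.5],[0,0,0,0,0,0,4.5],[0,0,0,0,0,0,4.5],[0,0,0,0,0,0,4.5]])

```text
t: 8.78
position: [0.6151, -0.0767, 0.1565]
eef_rot: [[-0.054, -0.999, 0.003], [-0.999, 0.054, 0.002], [-0.002, -0.003, -1.0]]
contact_force: [-0.3, 0.4, 0.3]
opening: 0.0449
```

```bash
python3 st.py 0.6145 -0.0775 0.154
python3 - <<'E'
from h import *
for n in ("top","scene"):
    p,d=arm.get_image(n);cv2.imwrite(f"pics/{n}2.png",cv2.resize(p[150:250,290:410] if n=="top" else p[230:350,310:430],None,fx=5,fy=5,interpolation=cv2.INTER_CUBIC))
E
```

```text
t 8.775 p [ 0.6151 -0.0767  0.1565] ang -1.6250160979425952 z [ 0.0028  0.0016 -1.    ] F [-0.2659  0.4388  0.3478] T [-0.0067  0.1556  0.0014] op 0.04486476259926686
[-0.3606  0.7874  0.7756  1.6881 -0.6618  0.9447 -0.9534]
tool d cm [0.0876 0.0597 0.2512]
level [-0.0027  0.0017  0.    ]
```

View pics/scene2.png

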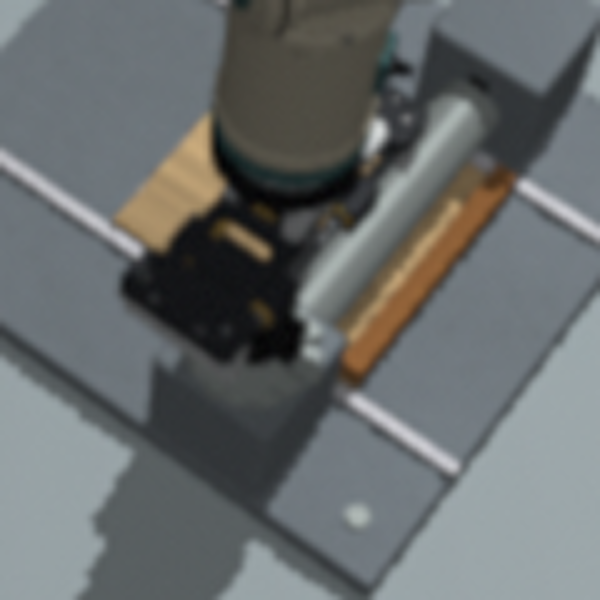

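Call:
send_rows(rows=[[0,0,0,0,0,-2,4.5],[0,0,0,0,0,-3,4.5],[0,0,0,-2,5,-1,4.5],[0,0,0,-2,5,0,4.5],[0,0,0,0,0,0,4.5]])

```text
t: 9.5
position: [0.5163, -0.0318, 0.2227]
eef_rot: [[-0.056, -0.998, 0.007], [-0.998, 0.056, 0.001], [-0.002, -0.007, -1.0]]
contact_force: [0.5, 0.5, 0.2]
opening: 0.045
```

```bash
python3 st.py 0.6145 -0.0775 0.21
python3 - <<'E'
from h import *
O=np.array([.62,.062]);yaw=-.05
R=np.array([[np.cos(yaw),-np.sin(yaw)],[np.sin(yaw),np.cos(yaw)]])
for n in ("top","scene"):
    p,d=arm.get_image(n);cv2.imwrite(f"pics/{n}3.png",cv2.resize(p[150:250,290:410] if n=="top" else p[230:350,310:430],None,fx=5,fy=5,interpolation=cv2.INTER_CUBIC))
    X=cloud(n,d);k=np.array([.6145,-.0775])
    m=(p.max(-1)<60)&(X[...,2]>.14)&(X[...,2]<.19)&(np.hypot(X[...,0]-k[0],X[...,1]-k[1])<.035)
    t=X[m]
    if len(t)<10: print(n,"few");continue
    print(n,len(t),np.percentile(t[:,2],[5,50,95]))
    t=t[t[:,2]>.158]
    w,V=np.linalg.eigh(np.cov(t[:,:2].T));print(len(t),t.mean(0),"ang",np.arctan2(V[1,1],V[0,1]))
E
```

```text
t 9.5 p [ 0.5163 -0.0318  0.2227] ang -1.6265092813010056 z [ 0.0072  0.0015 -1.    ] F [0.5077 0.5089 0.194 ] T [-0.0272  0.1164 -0.0534] op 0.04499517744408148
[-0.563   0.5781  0.8865  1.9057 -0.5653  0.9202 -1.0274]
tool d cm [  4.016  -10.054    1.3367]
level [-0.0071  0.0019  0.    ]
top few
scene 152 [0.14295283 0.16229498 0.16884989]
97 [ 0.61648499 -0.07993738  0.16477088] ang 3.0572120046348883
```

View pics/scene3.png

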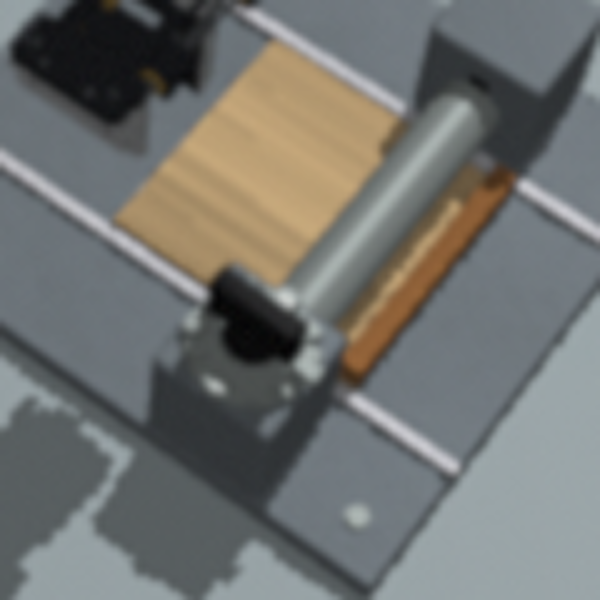

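The knob bar (crop (255,305)) now lies along the machine's x, top at z≈0.165 as at home: middle notch seated. Back to take it again.

Call:
send_rows(rows=[[0,0,0,2,-5,0,4.5],[0,0,0,2,-5,0,4.5],[0,0,0,0,0,0,4.5],[0,0,0,0,0,0,4.5]])

```text
t: 10.1
position: [0.6244, -0.0826, 0.2256]
eef_rot: [[-0.055, -0.998, 0.015], [-0.998, 0.055, -0.004], [0.003, -0.015, -1.0]]
contact_force: [-0.0, 0.6, -0.5]
opening: 0.0452
```

```bash
python3 st.py 0.6147 -0.0773 0.1548
```

```text
t 10.1 p [ 0.6244 -0.0826  0.2256] ang -1.6256470614968923 z [ 0.0153 -0.0041 -0.9999] F [-0.0478  0.5666 -0.4565] T [-0.006   0.1307 -0.0239] op 0.04518008060944266
[-0.3819  0.7232  0.8363  1.6044 -0.5957  1.0684 -1.0081]
tool d cm [-0.5037  1.1089  7.0616]
level [-0.0155 -0.0033  0.    ]
```

Call:
send_rows(rows=[[-0.015,0,0,-0.5,1.1,0,4.5],[0,0,0,0,0,0,4.5],[0,0,0,0,0,2,4.5],[0,0,0,0,0,2,4.5],[0,0,0,0,0,1.4,4.5],[0,0,0,0,0,0,4.5],[0,0,0,0,0,0,4.5]])

```text
t: 10.98
position: [0.611, -0.0732, 0.1723]
eef_rot: [[-0.052, -0.999, 0.001], [-0.999, 0.052, -0.0], [0.0, -0.001, -1.0]]
contact_force: [0.4, 1.0, 0.7]
opening: 0.045
```

```bash
python3 st.py 0.6147 -0.0773 0.1548
```

```text
t 10.975 p [ 0.611  -0.0732  0.1723] ang -1.622851422466791 z [ 0.0007 -0.0005 -1.    ] F [0.3995 0.9546 0.656 ] T [ 0.007   0.0943 -0.0379] op 0.044959622812911056
[-0.3791  0.7664  0.7946  1.6856 -0.6435  0.9692 -0.968 ]
tool d cm [ 0.3856 -0.3881  1.7465]
level [-0.0007 -0.0004  0.    ]
```

Call:
send_rows(rows=[[0,0,0,0.4,-0.4,0.8,4.5],[0,0,0,0,0,0.9,4.5],[0,0,0,0,0,0,4.5],[0,0,0,0,0,0,4.5]])

```text
t: 11.48
position: [0.6158, -0.0782, 0.1551]
eef_rot: [[-0.052, -0.999, 0.003], [-0.999, 0.052, -0.001], [0.001, -0.003, -1.0]]
contact_force: [0.5, -0.1, -0.1]
opening: 0.0451
```

```bash
python3 st.py 0.6147 -0.0773 0.1548
```

```text
t 11.475 p [ 0.6158 -0.0782  0.1551] ang -1.623050321442987 z [ 0.0026 -0.0009 -1.    ] F [ 0.4945 -0.1312 -0.1494] T [-0.0189  0.1337 -0.0044] op 0.04506169087901099
[-0.3595  0.7908  0.7766  1.6867 -0.6627  0.9432 -0.9498]
tool d cm [-0.0875  0.117   0.0342]
level [-0.0026 -0.0008  0.    ]
```

Good. Close and lift.

Call:
send_rows(rows=[[0,0,0,-0.09,0.12,0,4.5],[0,0,0,0,0,0,2],[0,0,0,0,0,0,1],[0,0,0,0,0,0,1],[0,0,0,0,0,0,1],[0,0,0,0,0,0,1],[0,0,0,0,0,-0.6,1],[0,0,0,0,0,-0.6,1],[0,0,0,0,0,-0.2,1],[0,0,0,0,0,0,1]])

```text
t: 12.72
position: [0.6147, -0.077, 0.1679]
eef_rot: [[-0.052, -0.999, 0.002], [-0.999, 0.052, -0.002], [0.002, -0.002, -1.0]]
contact_force: [3.0, -1.6, -10.3]
opening: 0.0156
```

```bash
python3 st.py 0.6147 -0.0773 0.167
```

```text
t 12.725 p [ 0.6147 -0.077   0.1679] ang -1.6226007950250096 z [ 0.0021 -0.0024 -1.    ] F [  2.9563  -1.6056 -10.3125] T [-0.3746 -0.6611  0.0501] op 0.015561436754160772
[-0.3698  0.7757  0.7899  1.6792 -0.6476  0.9645 -0.9627]
tool d cm [ 0.0287 -0.0005  0.0931]
level [-0.0022 -0.0023  0.    ]
```

Call:
send_rows(rows=[[0,0,0.1,0,0,0,1],[0,0,0.15,0,0,0,1],[0,0,0.15,0,0,-0.03,1],[0,0,0.15,0,0,0,1],[0,0,0.15,0,0,-0.03,1],[0,0,0.15,0,0,0,1],[0,0,0.15,0,0,0,1],[0,0,0.1,0,0,0,1],[0,0,0,0,0,0,1]])

```text
t: 13.85
position: [0.6149, -0.0768, 0.1655]
eef_rot: [[-0.926, -0.376, 0.001], [-0.376, 0.926, -0.004], [0.001, -0.004, -1.0]]
contact_force: [2.7, -1.6, -8.5]
opening: 0.0159
```

```bash
python3 st.py 0.6147 -0.0773 0.167
```

```text
t 13.85 p [ 0.6149 -0.0768  0.1655] ang -2.755586035605368 z [ 0.0007 -0.004  -1.    ] F [ 2.747 -1.58  -8.497] T [-0.4345 -0.6183 -0.0372] op 0.015915417741466497
[-0.4845  0.9042  1.0732  1.6828 -0.8763  1.1096 -1.9013]
tool d cm [ 0.0333 -0.0363 -0.1519]
level [-0.0039 -0.0009  0.    ]
```

Call:
send_rows(rows=[[0,0,0.04,0,0,-0.1,1],[0,0,0.03,0,0,0,1],[0,0,0,0,0,0,1]])

```text
t: 14.22
position: [0.6149, -0.0768, 0.1664]
eef_rot: [[-0.951, -0.309, 0.001], [-0.309, 0.951, -0.004], [0.001, -0.004, -1.0]]
contact_force: [2.7, -2.4, -9.4]
opening: 0.0158
```

```bash
python3 st.py 0.6147 -0.0773 0.1548
```

```text
t 14.225 p [ 0.6149 -0.0768  0.1664] ang -2.8271129955109435 z [ 0.0006 -0.0036 -1.    ] F [ 2.7172 -2.4182 -9.44  ] T [-0.4733 -0.5513  0.0073] op 0.015778062538936537
[-0.4898  0.9118  1.0901  1.6821 -0.8878  1.1217 -1.9633]
tool d cm [ 0.03   -0.036   1.1571]
level [-0.0036 -0.0005  0.    ]
```

Call:
send_rows(rows=[[0,0,0,0,0,0.4,1],[0,0,0,0,0,0.4,1],[0,0,0,0,0,0.38,1],[0,0,0,0,0,0,1]])

```text
t: 14.72
position: [0.6149, -0.077, 0.1557]
eef_rot: [[-0.951, -0.31, 0.002], [-0.31, 0.951, -0.002], [-0.001, -0.003, -1.0]]
contact_force: [0.8, -1.0, -6.5]
opening: 0.0159
```

```bash
python3 st.py 0.6147 -0.0773 0.1548
```

```text
t 14.725 p [ 0.6149 -0.077   0.1557] ang -2.8266898103833396 z [ 0.0016 -0.0023 -1.    ] F [ 0.8378 -1.0071 -6.5389] T [-0.2038 -0.1513 -0.0186] op 0.015867027880283876
[-0.4846  0.9224  1.0786  1.6919 -0.9027  1.1047 -1.9512]
tool d cm [ 0.0283 -0.0251  0.0931]
level [-0.0027  0.0008  0.    ]
```

Call:
send_rows(rows=[[0,0,0,0,0,0.1,1],[0,0,0,0,0,0,4.5],[0,0,0,0,0,0,4.5],[0,0,0,0,0,0,4.5],[0,0,0,0,0,-2,4.5],[0,0,0,0,0,-3,4.5],[0,0,0,0,0,-2,4.5],[0,0,0,4,3.5,0,4.5],[0,0,0,4,3.5,0,3],[0,0,0,0,0,0,0]])

```text
t: 15.98
position: [0.5158, -0.0351, 0.2331]
eef_rot: [[-0.951, -0.309, 0.007], [-0.309, 0.951, -0.001], [-0.007, -0.003, -1.0]]
contact_force: [0.8, 0.2, -0.6]
opening: 0.0286
```

```bash
cat > look.py <<'E'
from h import *
import sys
tag=sys.argv[1]
O=np.array([.62,.062]);yaw=-.05
R=np.array([[np.cos(yaw),-np.sin(yaw)],[np.sin(yaw),np.cos(yaw)]])
for n in ("top","scene"):
    p,d=arm.get_image(n);cv2.imwrite(f"pics/{n}{tag}.png",cv2.resize(p[140:300,220:400] if n=="top" else p[200:350,270:450],None,fx=4,fy=3.75,interpolation=cv2.INTER_CUBIC))
    X=cloud(n,d);k=np.array([.6145,-.0775])
    m=(p.max(-1)<60)&(X[...,2]>.14)&(X[...,2]<.19)&(np.hypot(X[...,0]-k[0],X[...,1]-k[1])<.035)
    t=X[m]
    if len(t)>10:
        print(n,len(t),np.percentile(t[:,2],[5,50,95]))
        t=t[t[:,2]>.158]
        w,V=np.linalg.eigh(np.cov(t[:,:2].T));print(len(t),t.mean(0),"ang",np.arctan2(V[1,1],V[0,1]))
    Y=(X[...,:2]-O)@R
    hsv=cv2.cvtColor(p,cv2.COLOR_BGR2HSV)
    m=(hsv[...,1]>150)&(abs(X[...,2]-.046)<.008)&(abs(Y[...,0])<.2)&(abs(Y[...,1])<.1)
    q=X[m]
    if len(q)>10:
        r=cv2.minAreaRect(q[:,:2].astype(np.float32));print("batten",r,(r[0]-O)@R)
    m=(abs(X[...,2]-.028)<.008)&(hsv[...,1]>70)&(Y[...,0]<-.02)&(Y[...,0]>-.3)&(abs(Y[...,1])<.1)
    q=X[m]
    if len(q)>10:
        r=cv2.minAreaRect(q[:,:2].astype(np.float32));print("board",r,((cv2.boxPoints(r)-O)@R).round(3).tolist())
E
python3 look.py 4; python3 st.py 0.555 0.066 0.15
```

```text
batten ((0.6591978073120117, 0.08347968757152557), (0.11820560693740845, 0.014728870242834091), 87.14214324951172) [0.03807528 0.02341192]
board ((0.5499365329742432, 0.06524854153394699), (0.1946592926979065, 0.06922908872365952), 64.8927001953125) [[-0.139, -0.077], [-0.075, -0.103], [-0.001, 0.077], [-0.065, 0.103]]
scene 122 [0.1442417  0.1655262  0.16984029]
98 [ 0.61716999 -0.08199496  0.16613907] ang 1.8901046069409828
batten ((0.6615864634513855, 0.05706431344151497), (0.1646430343389511, 0.011504603549838066), 87.09796142578125) [ 0.04178117 -0.00285106]
board ((0.5392187833786011, 0.06520819664001465), (0.16837731003761292, 0.10423438996076584), 88.02889251708984) [[-0.132, -0.086], [-0.027, -0.084], [-0.03, 0.084], [-0.134, 0.083]]
t 16.075 p [ 0.5195 -0.0367  0.2336] ang -2.8259206616504247 z [ 0.0109 -0.0041 -0.9999] F [-0.0805  0.0304 -0.0462] T [0.0792 0.1017 0.0429] op 0.020614489430209715
[-0.6982  0.7284  1.2255  1.8901 -0.7824  1.0957 -1.9853]
tool d cm [-6.4907  8.7203  8.3564]
level [-0.0073  0.0091  0.    ]
```

View pics/scene4.png

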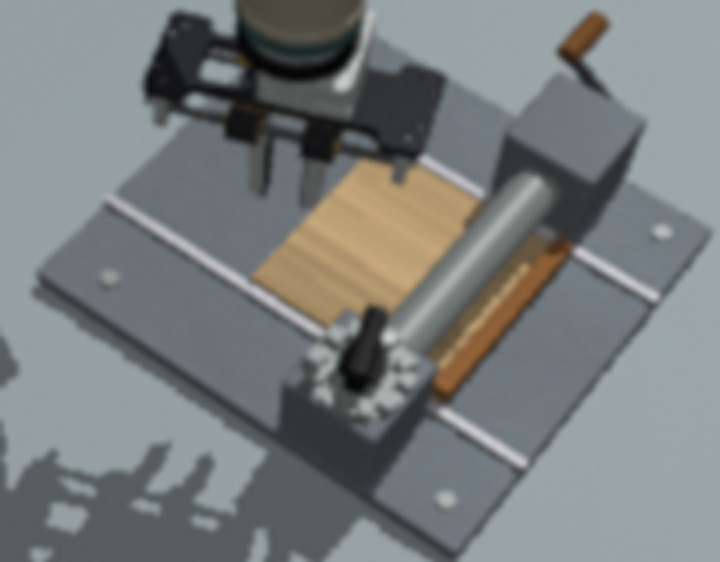

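Selector bar at (365,350) points to −1.25 rad world, top at home height: last notch. The board's near edge is at machine x −0.133 and the batten at +0.04. Now turn back and go over the board.

Call:
send_rows(rows=[[0,0,-0.15,0,0,0,3],[0,0,-0.15,0,0,0,3],[0,0,-0.15,0,0,0,3],[0,0,-0.15,0,0,0,3],[0,0,-0.15,0,0,0,3],[0,0,-0.15,0,0,0,3],[0,0,-0.15,0,0,0,3],[0,0,-0.15,0,0,0,3],[0,0,0,0,0,0,3]])

```text
t: 17.2
position: [0.535, -0.046, 0.2384]
eef_rot: [[-0.021, -0.999, 0.027], [-1.0, 0.021, -0.016], [0.015, -0.027, -1.0]]
contact_force: [0.2, -0.1, 0.1]
opening: 0.0303
```

```bash
python3 st.py 0.545 0.066 0.12
```

```text
t 17.2 p [ 0.535  -0.046   0.2384] ang -1.5920035346967227 z [ 0.0271 -0.0155 -0.9995] F [ 0.2002 -0.0608  0.0969] T [-0.0436  0.1711  0.014 ] op 0.030344899731352536
[-0.5402  0.5709  0.8811  1.8555 -0.5326  0.9375 -1.0147]
tool d cm [-11.3985  -0.4374  11.6889]
level [-0.0275 -0.0149  0.    ]
```

Call:
send_rows(rows=[[-0.027,-0.015,0.03,-3.8,0,0,3],[0,0,0,-3.8,0,2,3],[0,0,0,-3.6,0,3,3],[0,0,0,0,0,2,3],[0,0,0,0,0,0,3],[0,0,0,0,0,0,3]])

```text
t: 17.95
position: [0.5482, 0.0653, 0.1681]
eef_rot: [[-0.073, -0.997, 0.009], [-0.997, 0.073, -0.003], [0.002, -0.009, -1.0]]
contact_force: [-0.2, 1.1, 0.6]
opening: 0.03
```

```bash
python3 st.py 0.545 0.066 0.06
```

```text
t 17.95 p [0.5482 0.0653 0.1681] ang -1.6439257406734773 z [ 0.0089 -0.0026 -1.    ] F [-0.2498  1.0943  0.5511] T [-0.0348  0.1296 -0.0038] op 0.029980818982674278
[-0.6753  0.6935  0.8186  1.8737 -0.6604  0.859  -1.1665]
tool d cm [-0.0706  0.4215 10.8017]
level [-0.0091 -0.0019  0.    ]
```

Call:
send_rows(rows=[[-0.009,0,-0.015,0,0.4,1,3],[0,0,0,0,0,3,3],[0,0,0,0,0,3,3],[0,0,0,0,0,2.5,3],[0,0,0,0,0,0,3],[0,0,0,0,0,0,3]])

```text
t: 18.7
position: [0.5474, 0.0627, 0.0737]
eef_rot: [[-0.062, -0.998, 0.006], [-0.998, 0.062, -0.001], [0.0, -0.006, -1.0]]
contact_force: [0.8, -0.2, 0.0]
opening: 0.0299
```

```bash
python3 st.py 0.545 0.066 0.045
```

```text
t 18.7 p [0.5474 0.0627 0.0737] ang -1.6328099745393407 z [ 0.0064 -0.0009 -1.    ] F [ 0.797  -0.1865  0.0079] T [-0.0088  0.1266 -0.046 ] op 0.029875351780798993
[-0.5818  0.8101  0.6744  1.939  -0.8043  0.6767 -1.0335]
tool d cm [-0.315   0.2805  2.869 ]
level [-0.0065 -0.0005  0.    ]
```

Call:
send_rows(rows=[[-0.006,0,0,-0.3,0.3,1,3],[0,0,0,0,0,1,3],[0,0,0,0,0,0.6,3],[0,0,0,0,0,0,3],[0,0,0,0,0,0.3,3],[0,0,0,0,0,0.2,3]])

```text
t: 19.45
position: [0.5462, 0.0664, 0.0451]
eef_rot: [[-0.062, -0.998, 0.004], [-0.998, 0.062, 0.002], [-0.003, -0.004, -1.0]]
contact_force: [-8.1, 2.1, 32.1]
opening: 0.0301
```

```bash
python3 st.py 0.545 0.066 0.045
```

```text
t 19.45 p [0.5462 0.0664 0.0451] ang -1.6325094017522188 z [ 0.0042  0.0024 -1.    ] F [-8.1165  2.1383 32.1316] T [0.2543 2.0364 0.0021] op 0.030074437509776144
[-0.5576  0.8478  0.6256  1.9503 -0.8528  0.6252 -0.9982]
tool d cm [0.0426 0.1153 0.0101]
level [-0.0041  0.0026  0.    ]
```

Call:
send_rows(rows=[[0,0,0,0,0.5,0.05,3],[0,0,0,0,0.8,0.08,3],[0,0,0,0,0.8,0.08,3]])

```text
t: 19.82
position: [0.5292, 0.0668, 0.0453]
eef_rot: [[-0.062, -0.998, 0.014], [-0.998, 0.062, 0.002], [-0.002, -0.014, -1.0]]
contact_force: [2.1, -0.6, 7.9]
opening: 0.03
```

```bash
python3 st.py 0.545 0.066 0.045; python3 look.py 5
```

```text
t 19.825 p [0.5292 0.0668 0.0453] ang -1.6332628525846633 z [ 0.0141  0.0015 -0.9999] F [ 2.1002 -0.6109  7.8777] T [-0.0141 -0.404   0.0166] op 0.0300353159944828
[-0.5605  0.825   0.6066  2.0054 -0.8765  0.5759 -0.9711]
tool d cm [-0.0232 -1.5829  0.0562]
level [-0.014   0.0024  0.    ]
top 124 [0.14610621 0.16350253 0.16906746]
103 [ 0.61308584 -0.07598474  0.16405974] ang 1.8778205570936026
batten ((0.6512941718101501, 0.060864754021167755), (0.16388817131519318, 0.007874622941017151), 86.21002960205078) [0.0313118  0.00043023]
board ((0.5374355912208557, 0.05154375359416008), (0.13713324069976807, 0.12364410609006882), 87.1144027709961) [[-0.144, -0.083], [-0.02, -0.083], [-0.02, 0.054], [-0.144, 0.054]]
scene 119 [0.14613836 0.16501463 0.16997799]
97 [ 0.61732436 -0.08195165  0.1659635 ] ang 1.8796966495417187
batten ((0.6505770087242126, 0.0622241273522377), (0.15483517944812775, 0.012139366008341312), 86.9129867553711) [0.03052759 0.00175206]
board ((0.5356283783912659, 0.06524012237787247), (0.1771678477525711, 0.11203904449939728), 84.30027770996094) [[-0.145, -0.087], [-0.033, -0.092], [-0.024, 0.085], [-0.136, 0.09]]
```

The board follows (batten 0.041→0.031). Continue with slightly more pressing.

Call:
send_rows(rows=[[-0.01,0,0,0,0,0.2,3],[-0.003,0,0,0,0.6,0.15,3],[-0.003,0,0,0,0.8,0.15,3],[-0.003,0,0,0,0.8,0.15,3],[-0.003,0,0,0,0.8,0.15,3],[-0.003,0,0,0,0.8,0.15,3],[-0.003,0,0,0,0.8,0.15,3]])

```text
t: 20.8
position: [0.5013, 0.0668, 0.0453]
eef_rot: [[-0.066, -0.997, 0.028], [-0.998, 0.066, 0.002], [-0.003, -0.028, -1.0]]
contact_force: [4.0, 0.6, 12.4]
opening: 0.0302
```

```bash
python3 st.py 0.545 0.066 0.045; python3 look.py 6
```

```text
t 20.8 p [0.5013 0.0668 0.0453] ang -1.6364363609114003 z [ 0.0277  0.0016 -0.9996] F [ 4.0065  0.6211 12.3732] T [ 0.035  -0.7332  0.0334] op 0.0301762381031179
[-0.5568  0.7892  0.5679  2.092  -0.9234  0.496  -0.9217]
tool d cm [-0.2111 -4.3627  0.1475]
level [-0.0275  0.0034  0.    ]
top 126 [0.1444584  0.16198846 0.16803263]
102 [ 0.61325941 -0.07595644  0.16338369] ang 1.8658688001575776
board ((0.5247678756713867, 0.06665123999118805), (0.1661500483751297, 0.15081487596035004), 86.97196960449219) [[-0.171, -0.083], [-0.02, -0.083], [-0.02, 0.083], [-0.171, 0.083]]
scene 120 [0.14762737 0.165827   0.16996879]
102 [ 0.61736494 -0.08279715  0.16595407] ang 1.8884479358459159
board ((0.5204110741615295, 0.06578966975212097), (0.17168043553829193, 0.14078322052955627), 86.35155487060547) [[-0.171, -0.086], [-0.03, -0.088], [-0.028, 0.084], [-0.169, 0.086]]
```

Call:
send_rows(rows=[[-0.015,0,0,0,0.3,0.2,3],[-0.008,0,0,0,0.7,0.15,3],[-0.008,0,0,0,0.8,0.15,3],[-0.008,0,0,0,0.8,0.15,3],[-0.008,0,0,0,0.8,0.15,3],[-0.008,0,0,0,0.8,0.15,3],[-0.008,0,0,0,0.8,0.15,3]])

```text
t: 21.78
position: [0.4749, 0.0676, 0.0452]
eef_rot: [[-0.068, -0.998, 0.015], [-0.998, 0.068, 0.003], [-0.004, -0.015, -1.0]]
contact_force: [4.1, 0.8, 13.8]
opening: 0.0296
```

```bash
python3 st.py 0.545 0.066 0.045; python3 look.py 7
```

```text
t 21.775 p [0.4749 0.0676 0.0452] ang -1.6384291134286622 z [ 0.0148  0.0034 -0.9999] F [ 4.0842  0.8213 13.7638] T [ 0.0351 -0.7996  0.1554] op 0.029604671322678165
[-0.5572  0.7686  0.5474  2.1487 -0.9432  0.4649 -0.8996]
tool d cm [-0.3167 -7.0063  0.1268]
level [-0.0145  0.0044  0.    ]
top 123 [0.14767372 0.1626756  0.1675763 ]
100 [ 0.61309819 -0.07582398  0.1635944 ] ang 1.882544579886551
batten ((0.5948173999786377, 0.06288737058639526), (0.16427984833717346, 0.014884473755955696), 86.78129577636719) [-0.02519548 -0.00037234]
board ((0.5104683637619019, 0.06873627752065659), (0.16959750652313232, 0.17506904900074005), 87.23889923095703) [[-0.197, -0.084], [-0.022, -0.083], [-0.022, 0.086], [-0.197, 0.086]]
scene 121 [0.14496842 0.16527775 0.16950482]
102 [ 0.61724538 -0.08239895  0.16553095] ang 1.8783528962538554
board ((0.5046664476394653, 0.06656438112258911), (0.17267386615276337, 0.15891236066818237), 85.90970611572266) [[-0.197, -0.086], [-0.038, -0.089], [-0.034, 0.083], [-0.193, 0.087]]
```

View pics/scene7.png

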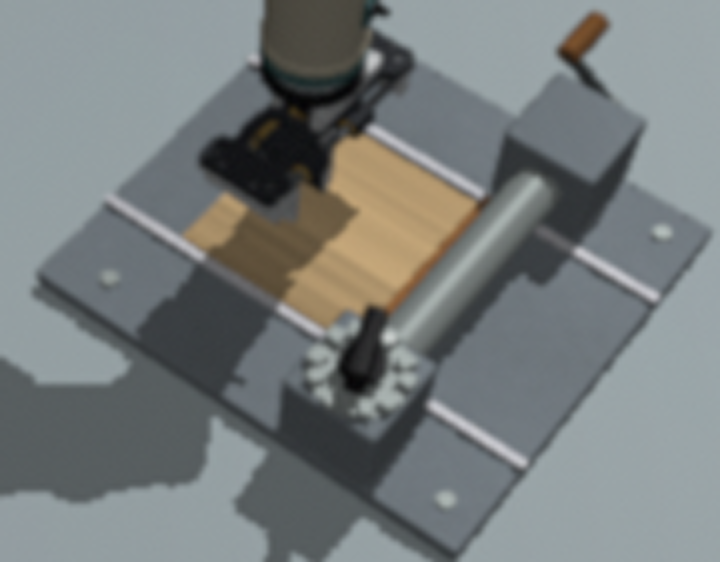

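The batten (440,250 in the crop) is just emerging in front of the roller; about 25 mm more.

Call:
send_rows(rows=[[-0.01,0,0,0,0.3,0.2,3],[-0.008,0,0,0,0.7,0.15,3],[-0.008,0,0,0,0.8,0.15,3],[-0.008,0,0,0,0.8,0.15,3],[-0.008,0,0,0,0.8,0.15,3],[-0.008,0,0,0,0.8,0.15,3],[-0.008,0,0,0,0.7,0.15,3],[0,0,0,0,0,0,3]])

```text
t: 22.88
position: [0.4503, 0.0683, 0.0456]
eef_rot: [[-0.07, -0.998, 0.009], [-0.998, 0.07, 0.005], [-0.006, -0.009, -1.0]]
contact_force: [0.1, 0.3, -0.4]
opening: 0.0303
```

```bash
python3 st.py 0.545 0.066 0.045; python3 look.py 8
```

```text
t 22.875 p [0.4503 0.0683 0.0456] ang -1.640680731143695 z [ 0.0094  0.005  -0.9999] F [ 0.0763  0.3116 -0.434 ] T [0.0575 0.1508 0.0266] op 0.030284585365380732
[-0.5517  0.7456  0.5167  2.2067 -0.9723  0.422  -0.8716]
tool d cm [-0.4268 -9.4645  0.1491]
level [-0.009   0.0056  0.    ]
top 125 [0.14513444 0.16260262 0.16829515]
93 [ 0.61309768 -0.07500496  0.1640391 ] ang 1.8772144004894384
batten ((0.5688937902450562, 0.06499505043029785), (0.16315297782421112, 0.014239939860999584), 86.60909271240234) [-0.05119203  0.00043706]
board ((0.4852057695388794, 0.06590263545513153), (0.1848277598619461, 0.16782520711421967), 1.146422266960144) [[-0.233, 0.074], [-0.221, -0.093], [-0.037, -0.08], [-0.049, 0.087]]
scene 124 [0.14633743 0.16594465 0.1696566 ]
103 [ 0.61676325 -0.08106185  0.16614799] ang 1.8893569146721205
batten ((0.5732099413871765, 0.06997686624526978), (0.14242330193519592, 0.012946886010468006), 87.0347671508789) [-0.04713026  0.00562837]
board ((0.4892924427986145, 0.06668126583099365), (0.17138789594173431, 0.1797688901424408), 87.46027374267578) [[-0.22, -0.088], [-0.04, -0.087], [-0.041, 0.084], [-0.221, 0.083]]
```

Batten at ≈−0.049 (far edge ≈−0.042, about 20 mm clear of the roller's front). Lift straight up and check.

Call:
send_rows(rows=[[0,0,0,0,0,-1,3],[0,0,0,0,0,-2,3],[0,0,0,0,0,-4,3],[0,0,0,0,0,-4,3],[0,0,0,0,0,-4,3],[0,0,0,0,0,0,3],[0,0,0,0,0,0,3],[0,0,0,0,0,0,3]])

```text
t: 23.98
position: [0.4423, 0.0675, 0.1982]
eef_rot: [[-0.071, -0.997, -0.005], [-0.997, 0.071, 0.003], [-0.002, 0.006, -1.0]]
contact_force: [0.6, 0.6, 0.3]
opening: 0.0301
```

```bash
python3 st.py; python3 look.py 9
python3 - <<'E'
from rig import arm
import cv2
cv2.imwrite("pics/topfull.png",arm.get_image("top")[0])
E
```

```text
t 23.975 p [0.4423 0.0675 0.1982] ang -1.6417669306429903 z [-0.0055  0.0026 -1.    ] F [0.5734 0.6189 0.3251] T [ 0.0124  0.1385 -0.0133] op 0.030106317900705976
[-0.8259  0.5283  0.9049  2.0968 -0.5911  0.7973 -1.1941]
top 124 [0.14575569 0.16243893 0.16794078]
101 [ 0.6131111  -0.07535344  0.16347677] ang 1.8780245070348687
batten ((0.5678001642227173, 0.0364314429461956), (0.10597001016139984, 0.013531079515814781), 86.9006118774414) [-0.0508567  -0.02814551]
board ((0.4898836016654968, 0.06789530813694), (0.16550181806087494, 0.18371690809726715), 86.980224609375) [[-0.222, -0.083], [-0.039, -0.084], [-0.038, 0.082], [-0.222, 0.082]]
scene 124 [0.14575759 0.16516514 0.1692393 ]
102 [ 0.61679639 -0.08088978  0.16594508] ang 1.9022823438190983
batten ((0.5732452869415283, 0.06986651569604874), (0.13936468958854675, 0.011520208790898323), 86.78209686279297) [-0.04708944  0.00551992]
board ((0.4888724088668823, 0.06793179363012314), (0.17145656049251556, 0.18004266917705536), 87.23359680175781) [[-0.221, -0.087], [-0.041, -0.086], [-0.041, 0.085], [-0.221, 0.085]]
```

View pics/scene9.png

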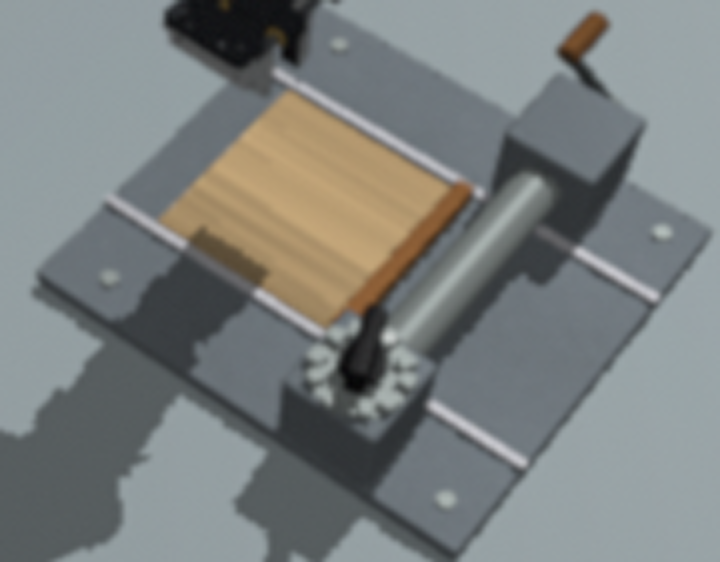

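View pics/topfull.png

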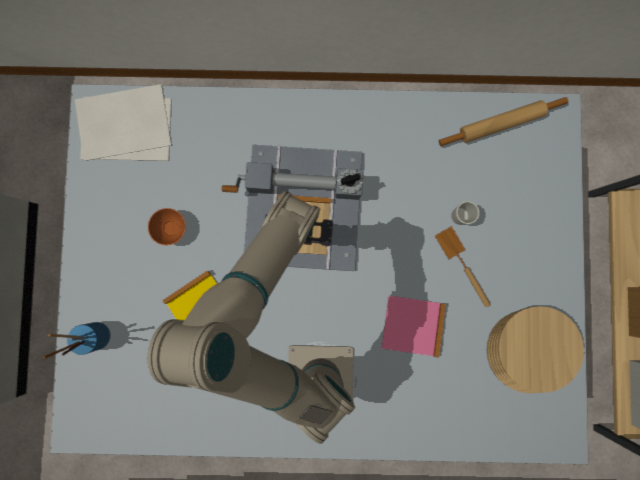

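The board lies flat with the batten clear in front of the roller (crop (415,245) against the roller at (470,260)). The bowl (167,227), cup (467,214) and paddle (462,265) are where they were, and the arm is well clear.

```bash
python3 -c "
from rig import arm
print(arm.hand_in())"
```

```text
the job is handed in; nothing more can be done
None
```

I raised the roller and drew the board out in front of it, then handed the job in at about 24 s of the 72 s allowed. `hand_in` reports no verdict, so what follows rests on my own checks.

- **Selector:** I lifted the knob about 12 mm, turned it 1.2 rad clockwise and lowered it home in the middle notch. I let go and backed away, and the camera showed the grip bar along the machine's x, with its top about 165 mm above the table, as at the start. I then took it again and brought it to the last notch the same way. The bar now lies at −1.25 rad in the world frame, which is −1.2 from the machine's x, with its top at about 165 mm again.
- **Board:** I pressed on its top with the fingertips and dragged it about 90 mm towards the robot. The press peaked at 32 N before the drag and read 8–14 N after each dragging stretch. The middle of the batten is now 47–51 mm in front of the roller's axis, so its far edge is about 20 mm clear of the roller. The board's near edge is about 49 mm inside the edge of the bed, and the board lies flat between the rails.
- **Surroundings:** In the last top view the bowl, cup and paddle look to be where they started (judged by eye), and the arm is touching nothing.

No check failed. The top and scene cameras disagreed by about 4 mm on the batten's position, which doesn't affect the result.

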